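# Walk a stuck strip out from under a block magazine with a mallet

## Robot

A 7-joint arm with a two-finger parallel gripper is mounted at the origin on a cart in front of the work surface, level with it; the furniture and walls round the work are solid. World frame = base frame: x ahead of the robot, y to its left, z up, the work surface at z = 0. Lengths are in m, angles in rad, forces in N, time in s.
With the tool pointing down it reaches from about 0.4 to 0.85 m from the base axis. Payload 4.5 kg.
Tool frame: the origin (TCP) lies midway between the tips of the shut fingers; the grasp point (between the pads) lies 19 mm behind it; z points along the fingers, y is the line along which they close (so a half turn about z gives the same grasp; the last joint's range is limited). The gripper opens to 88 mm and grips with 3 to 60 N. Pads are 18 mm wide; open, the fingers measure 123 mm over their backs; the gripper's body (75 mm by 187 mm) begins 45 mm behind the grasp point.
Start: joints at [-1.125, 0.689, -0.195, 1.565, 0.157, 0.902, -0.215], TCP at [0.25, 0.573, 0.239] pointing down, gripper open.
Joint ranges: [-3.01, 3.01], [-0.46, 2.08], [-1.47, 1.51], [0.13, 2.56], [-1, 4.14], [0.04, 2.09], [-2.66, 2.66]. Speed limits (rad/s): [2.57, 2.57, 3.14, 3.14, 3.14, 3.14, 3.14].

## Interface

Orientations are given as a unit quaternion [x, y, z, w].
In Python, from plant import r gives the robot as it stands.
- The arm moves only by the tool carry_out, never from a script. Its argument "plan" is a list of rows, each an object with "rot": the turn, a rotation vector about the tool's x, y, z in rad, a list of three; "xyz": the shift along the tool's x, y, z in m, a list of three; "grip": the closure in counts, from 0 (fully open) to 255 (shut). In form: [{"rot": [wx, wy, wz], "xyz": [dx, dy, dz], "grip": grip}, ...]. A call has 1 to 8 rows; each row is the pose to reach, as a shift and turn from the pose commanded when the call began, along the tool's axes at that moment; what a row does not reach only later rows make up. A row lasts 1/12 s, in which the tool goes at most 41.7 mm and 7.16 degrees, less where a joint would pass 70% of its speed; a pose out of reach is approached as far as the arm can. A call with a gripper value outside its range is refused whole. The fingers move at their own pace and stop on an object; "squeeze" is the grip in N (left out, the last holds). Time passes only in rows, so rows that repeat a pose let the fingers close. It gives the time, the measured TCP pose, the force, the opening and the grip force at its end, in the units of the state.
- r.get_state(): the state, without advancing time (a new reading comes with each control period).
- r.snapshot(name): name is "scene" or "top" or "wrist"; returns the picture (420x560x3 uint8, red, green, blue); there is no depth.
- r.camera_params(name): a dict with "fx", "fy", "cx", "cy" (pixels), "distortion" ([k1, k2, p1, p2, k3] as OpenCV has them; the pictures are not rectified), "position" and "attitude" of the camera in the world; the wrist camera has in their place "hand_eye" (4x4, takes a point from camera to tool coordinates, whose origin is the TCP and whose axes are the flange's). Camera axes: x right, y down, z forward; pixel columns grow to the right and rows downward; lengths in m; the calibration is good to about 2 mm. A picture is of the moment at which its call begins: read the wrist's pose just before it. camera_params takes no time and is no camera call.
- r.finish_job(): hands the job in; it is judged then, once.
The state is a dict: "clock": time; "q": joint angles; "qd": joint speeds; "joint_torque": joint torques, N m; "tool_pos": TCP position; "eef_rot": TCP orientation; "contact_force": force on the tool from outside, world axes, zero at the start; "moment": the same for the moment, N m; "opening": opening from 0.0 (shut) to 1.0 (fully open); "finger_force": force on a finger pad.
Only numpy, scipy, OpenCV 4.12 (cv2) and the standard library are available. Lean on these libraries where they do the work, as an engineer would, in place of code of your own. Each camera call takes 0.05 s, during which the arm holds its last target. There are 200 camera calls.

## Task

The long red strip under the stack of pine blocks is stuck on its two rails. Pick up the wooden mallet and, with light taps of its head on the strip's two ears in turn, from the back panel side, work the strip out along its rails, never letting one ear get more than 35 mm ahead of the other and never touching strip or stack with the gripper, until the strip is clear of the stack and all the blocks have dropped one place, flat on the plywood base. Then stand the mallet back on its head on the bench, and leave the other things on the bench where they are.

Things in the scene. Friction and masses are not known exactly. Their poses are not given: they have to be found in the camera images.
- magazine: fixed magazine. Origin on the bench under the middle of the chute; x = the way the strip comes out, y to the left ear, z up. Plywood base x -40..90, y +-62, 10 mm thick; back panel x -31..-21, y +-46; chute x -25..28, y +-46, z 34..110, open below, hung from the panel. Steel rails along x at y = +-55, 16 mm over the bench, with stops that the strip meets after 68 mm of travel
- strip: loose red steel strip, 0.74 kg, 30 (x) x 224 (y) x 14 mm, across both rails, z 16..30 mm. Origin: middle of its underside; starts within 6 mm of mid chute, nearly square. Some 6 N on one ear swings it about a point 30 to 50 mm past its middle: that ear advances, the other slips back a third to half as far; it coasts a few mm if hit fast. Square at x = 38 mm, or skewed at some 45, the blocks drop
- ear_left (a point): middle of the bare steel tapping face on the rear edge of the left ear, 88 mm left (+y) of the strip's middle, 15 mm behind its centre line, 23 mm over the bench; it starts near magazine x = -15 mm. The ears project 50 mm beyond the base; behind them it is clear down to the bench
- ear_right (a point): the same on the right ear, 88 mm to the right (-y) of the strip's middle
- block_1: lowest of three pine blocks, each 38 mm (x) x 70 mm (y) x 19 mm high, stacked in the chute (41 x 74 mm inside). Origin: middle of its underside; it starts on the strip, 30 mm over the bench, and must end on the base, 10 mm over the bench
- block_2: second pine block, on the first; same size and origin
- block_3: third pine block, on the second; same size and origin
- weight: steel weight on the third block, 37 x 68 x 22 mm; origin in the middle of its underside, 87 mm over the bench at the start (top at 109 mm)
- mallet: wooden mallet, 0.3 kg, standing on the crown of its head, handle up. Origin: middle of the head's underside; z along the handle. Head 70 (x) x 40 (y) x 48 mm high, striking faces at x = +35 and -35 mm; handle 24 (x) x 20 (y), z 48 to 140. Grip it across the 24 mm (fingers closing along x), so that taps along x press on a finger
- jar: clear screw jar with red lid, 60 mm across, 94 mm high, standing; origin in the middle of its underside. It and the mallet stand on opposite sides of the magazine; which is where varies
- grip_block: cork sanding block, 61 (x) x 112 (y) x 34 mm high; origin under its middle
- pine_offcut: flat pine offcut 60 (x) x 90 (y) x 19 mm high; origin under its middle

How it is judged:
On the way, in this order (a step that is already met when the one before it is completed fails the run):
1. one ear has been knocked ahead of the other by 8 mm or more (angle between the x axis of strip and the x axis of magazine, either way round above 0.045 rad), for 0.1 s.
2. both ears have come 8 mm or more forward of their start (x of each of ear_left, ear_right in the frame of magazine above -0.007 m), for 0.1 s.
3. the strip is clear of the stack and the lowest block has dropped onto the base (x of strip in the frame of magazine above 0.034 m and z of block_1 in the frame of magazine below 0.014 m), for 0.2 s.
At the end, for the whole second after the job is handed in: strip's middle out by 34 mm or more; the three blocks dropped one place, still, flat (0.12 rad), within 4 mm of height and 14 mm of the chute's middle, the weight on top; the mallet stands still on its head on the bench, within 0.1 rad of upright (all of step 3 and z of block_1 in the frame of magazine above 0.006 m and horizontal distance between each of block_1, block_2, block_3 and magazine below 0.014 m and angle between each of block_1, block_2, block_3's own z axis and vertical below 0.12 rad and linear speed of each of block_1, block_2, block_3, mallet below 0.02 m/s and z of block_2 in the frame of magazine between 0.025 and 0.033 m and z of block_3 in the frame of magazine between 0.044 and 0.052 m and z of weight in the frame of magazine below 0.072 m and angle between weight's own z axis and vertical below 0.15 rad and height (world z) of mallet between -0.005 and 0.005 m and angle between mallet's own z axis and vertical below 0.1 rad); the robot touches nothing.
It fails at once if one ear more than 35 mm ahead of the other: the strip jams (angle between the x axis of strip and the x axis of magazine, either way round above 0.21 rad).
It fails at once if the gripper touches the strip or the stack (contact force between the fingers and strip above 0.5 N or contact force between the fingers and block_1 above 0.5 N or contact force between the fingers and block_2 above 0.5 N or contact force between the fingers and block_3 above 0.5 N or contact force between the fingers and weight above 0.5 N).
It fails at once if a heavy blow: more than 80 N between mallet and strip (contact force between mallet and strip above 80 N).
It fails at once if a bystander is moved more than 25 mm (distance of any of jar, grip_block, pine_offcut from where it was at the start of the episode above 0.025 m).
It also fails if it takes over 67 s, if anything falls off the work surface, if the arm or the gripper's body presses on something with over 40 N, if the wrist force passes 120 N, or if a joint passes its speed limit or range.

## Working session

There is one attempt and no reset: what is moved stays moved. The work goes in short steps, Python scripts to look and compute and a tool call to move; the robot and the scene stay as the last step left them, time stands still between calls to the robot, and variables do not carry over. Pictures are saved under pics/ and viewed, at most 10 in all, crops included, and the job is handed in when it is done.

Besides the shell and the picture viewer there is one more tool, called after "Emit:" as name([rows], argument=value, ...), one row to a line, values as JSON. carry_out: Moves the arm, as the interface text tells. Its arguments: {"type":"object","properties":{"plan":{"type":"array"},"squeeze":{"type":"number"}},"required":["plan"]}

```bash
mkdir -p pics; ls
python3 - <<'E'
from plant import r
import cv2,numpy as np
np.set_printoptions(precision=4,suppress=True)
print(r.get_state())
for n in("scene","top","wrist"):
    print(n,r.camera_params(n))
a=[r.snapshot(n) for n in("top","scene")]
for n,i in zip(("top","scene"),a): cv2.imwrite(f"pics/{n}0.png",i[...,::-1])
E
```

```text
pics
{'clock': 0.0, 'q': array([-1.1252,  0.6899, -0.1945,  1.5664,  0.1573,  0.9025, -0.2151]), 'qd': array([ 0.0002,  0.0003, -0.0014,  0.0003,  0.0001, -0.0014,  0.0003]), 'joint_torque': array([ -0.0008, -52.755 ,  -1.2667, -15.3429,  -0.0526,   0.0068,
         0.0002]), 'tool_pos': array([0.2499, 0.5721, 0.2379]), 'eef_rot': array([ 0.2044,  0.9789, -0.0009, -0.0001]), 'contact_force': array([-0.9164,  0.0576, -1.041 ]), 'moment': array([ 0.0048,  0.0056, -0.0209]), 'finger_force': 0.0, 'opening': 1.000312731422821}
scene {'fx': 437.70000036762775, 'fy': 437.70000036762775, 'cx': 276.59655655388264, 'cy': 212.4466202545355, 'distortion': array([-0.1235,  0.    ,  0.    ,  0.    ,  0.    ]), 'position': array([ 0.0674, -0.5994,  0.6784]), 'attitude': array([ 0.8392, -0.3781,  0.1683, -0.3526])}
top {'fx': 395.60965942351197, 'fy': 395.60965942351197, 'cx': 279.57615696216186, 'cy': 207.34485956422992, 'distortion': array([-0.0709,  0.    ,  0.    ,  0.    ,  0.    ]), 'position': array([ 0.45  , -0.2093,  1.0514]), 'attitude': array([-0.6974,  0.7153, -0.0264,  0.0373])}
wrist {'fx': 310.1301739414144, 'fy': 310.1301739414144, 'cx': 275.1371087139892, 'cy': 209.90105895826375, 'distortion': array([0.0167, 0.    , 0.    , 0.    , 0.    ]), 'hand_eye': array([[-0.0001, -0.9567, -0.2912,  0.075 ],
       [ 1.    , -0.0001, -0.0001, -0.0002],
       [ 0.0001, -0.2912,  0.9567, -0.1469],
       [ 0.    ,  0.    ,  0.    ,  1.    ]])}
```

View pics/top0.png

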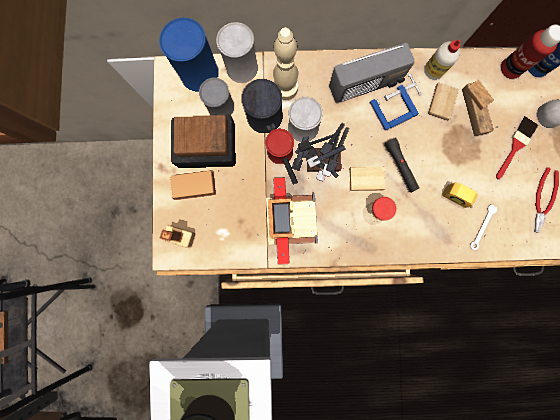

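View pics/scene0.png

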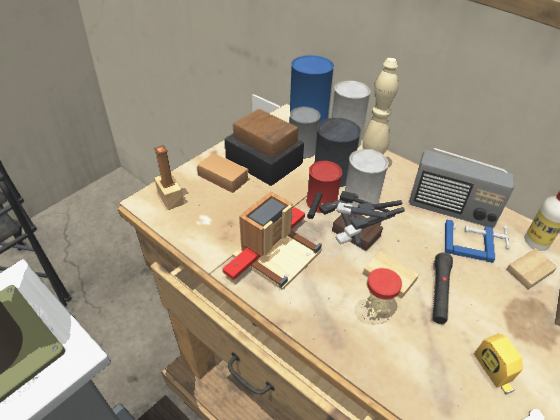

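```bash
cat > h.py <<'E'
from plant import r
import cv2,numpy as np
from scipy.spatial.transform import Rotation as R
np.set_printoptions(precision=4,suppress=True)
def cam(n,st=None):
    p=r.camera_params(n);K=np.array([[p["fx"],0,p["cx"]],[0,p["fy"],p["cy"]],[0,0,1]])
    if n=="wrist":
        T=np.eye(4);T[:3,:3]=R.from_quat(st["eef_rot"]).as_matrix();T[:3,3]=st["tool_pos"];T=T@p["hand_eye"]
    else:
        T=np.eye(4);T[:3,:3]=R.from_quat(p["attitude"]).as_matrix();T[:3,3]=p["position"]
    return K,np.array(p["distortion"]),T
def onplane(c,px,z):
    K,d,T=c;px=np.array(px,float).reshape(-1,1,2)
    n=cv2.undistortPoints(px,K,d).reshape(-1,2)
    D=np.c_[n,np.ones(len(n))]@T[:3,:3].T
    return T[:3,3]+D*((z-T[2,3])/D[:,2])[:,None]
def project(c,P):
    K,d,T=c;Ti=np.linalg.inv(T)
    return cv2.projectPoints(np.array(P,float).reshape(-1,1,3),cv2.Rodrigues(Ti[:3,:3])[0],Ti[:3,3],K,d)[0].reshape(-1,2)
def redmask(im):
    h=cv2.cvtColor(im,cv2.COLOR_RGB2HSV)
    return (((h[...,0]<6)|(h[...,0]>174))&(h[...,1]>190)&(h[...,2]>90)).astype(np.uint8)*255
E
python3 - <<'E'
from h import *
for n in("top","scene"):
    im=cv2.imread(f"pics/{n}0.png")[...,::-1].copy();c=cam(n)
    k,l,s,ce=cv2.connectedComponentsWithStats(redmask(im))
    for i in range(1,k):
        if s[i,4]>40:
            ct=cv2.findContours((l==i).astype(np.uint8),0,1)[0][0];b=cv2.boxPoints(cv2.minAreaRect(ct))
            print(n,ce[i],s[i],"z30:",onplane(c,[ce[i]],.03)[0]); print(onplane(c,b,.03)[:,:2].tolist())
t=cv2.imread("pics/top0.png")
a=cv2.resize(t[165:280,150:330],None,fx=4,fy=4,interpolation=cv2.INTER_CUBIC)
cv2.imwrite("pics/topc.png",a)
E
```

```text
top [540.449   49.0816] [533  41  21  13  49] z30: [ 0.967  -0.9338  0.03  ]
[[0.9707015599609635, -0.9027440766303351], [0.9920659805989391, -0.9154328667739777], [0.9642529973015007, -0.9722571679974835], [0.9429533730841764, -0.9592935931677878]]
top [286.96 136.14] [273 129  21  20  50] z30: [ 0.7307 -0.2188  0.03  ]
[[0.7456967168711904, -0.18223421392897476], [0.7640019705394925, -0.19902513162026114], [0.7164352637621685, -0.2479685546402416], [0.6983224263466861, -0.2311851880339647]]
top [509.8966 156.0345] [497 138  28  41 116] z30: [ 0.6639 -0.8127  0.03  ]
[[0.6246520350904099, -0.750170592473498], [0.7159262736967812, -0.8284439947895099], [0.6942718096291174, -0.8558675950854722], [0.6033219528843482, -0.7771734751764263]]
top [543.125  178.9531] [537 168  13  26  64] z30: [ 0.6002 -0.9005  0.03  ]
[[0.564786326018493, -0.875192176609193], [0.6331808397832883, -0.9114904973128242], [0.6283087958780739, -0.922979150074985], [0.5599209743305074, -0.8865423626452142]]
top [279.4037 187.9862] [274 178  12  21 218] z30: [ 0.5931 -0.1954  0.03  ]
[[0.61974813601279, -0.18197570477502065], [0.6189626662200636, -0.21069266498871916], [0.5664361869031664, -0.20933035809965292], [0.5671934170716724, -0.18075394025703745]]
top [549.4043 204.0426] [543 191  11  23  47] z30: [ 0.5325 -0.9121  0.03  ]
[[0.5117376930633248, -0.8921571064477941], [0.5671866854387181, -0.9255429920119771], [0.5614517658070515, -0.9372425899250486], [0.5060139157554816, -0.9037382766900293]]
top [282.3457 250.1649] [277 237  12  27 188] z30: [ 0.4318 -0.199   0.03  ]
[[0.4647310264876, -0.18455635386941832], [0.46578814526090734, -0.21281969138694945], [0.400061218229735, -0.21521560358644581], [0.3989897282302077, -0.18709017586697982]]
```

View pics/topc.png

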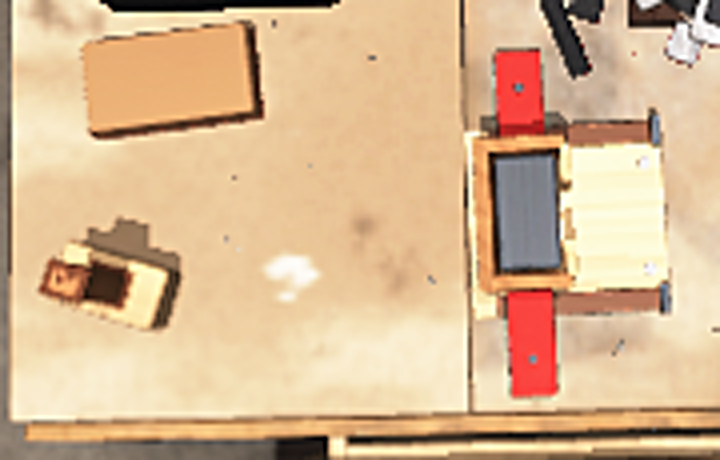

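Run:
```python
from h import *
c=cam("top")
f=lambda p,z: onplane(c,np.array(p)/4+[149.9,164.9],z)[:,:2]
print("chute top",f([(477,140),(568,137),(575,285),(485,292)],.11).tolist())
print("weight",f([(495,155),(556,152),(562,268),(500,275)],.109).tolist())
print("base front",f([(660,140),(668,312)],.01).tolist())
print("mallet handle top",f([(62,281)],.14), "quad",f([(47,258),(87,265),(78,305),(40,292)],.14).tolist())
print("head top",f([(65,243),(172,270),(158,327),(83,312)],.048).tolist())
print("jar",onplane(c,[(383,208)],.094)," cork",f([(85,45),(245,25),(255,117),(92,133)],.034).tolist())
K,d,T=c; print(T[:3,:3])
s=cam("scene");print(onplane(s,[(164,150)],.14),onplane(s,[(170,182)],.048))
```

```text
chute top [[0.5537485277882468, -0.17126577192498899], [0.5541151446610322, -0.2257612689933627], [0.46569479234462324, -0.227502867552688], [0.4628804154445516, -0.1739891028217993]]
weight [[0.5445427387002459, -0.18180514451969476], [0.5453880120836488, -0.2183537084391525], [0.47599330329340445, -0.22007351988150048], [0.4727617884233306, -0.1831068094126492]]
base front [[0.5615772691015983, -0.28827756319502407], [0.4481424551854764, -0.28987249166169815]]
mallet handle top [[0.4745 0.0707]] quad [[0.48810009691923406, 0.0796119393302204], [0.48349205203695034, 0.0559654489656882], [0.4604191243641712, 0.061331959270280595], [0.46843219038455747, 0.08376393707980304]]
head top [[0.5012869164415649, 0.09703360537160535], [0.48241834127254163, 0.02776531441726071], [0.4463859844173202, 0.0370357068312383], [0.4569400422155295, 0.08541915350799259]]
jar [[ 0.5285 -0.4469  0.094 ]]  cork [[0.6318170980900409, 0.08821935104234471], [0.6418946250339012, -0.017882295132045534], [0.5810276435912014, -0.023981342912645837], [0.5734713490956475, 0.08344418335428919]]
[[-0.0246 -0.9956  0.0901]
 [-0.9996  0.026   0.0143]
 [-0.0166 -0.0897 -0.9958]]
[[0.477 0.059 0.14 ]] [[0.4798 0.0642 0.048 ]]
```

```bash
cat >> h.py <<'E'
def go(x,y,z,tilt):
    "tool shift/turn to a tool-down pose with tool y = (sin tilt, cos tilt)"
    s=r.get_state();M=R.from_quat(s["eef_rot"]).as_matrix()
    ty=np.array([np.sin(tilt),np.cos(tilt),0]);tz=np.array([0,0,-1.]);W=np.c_[np.cross(ty,tz),ty,tz]
    print("t",s["clock"],"at",s["tool_pos"],"F",s["contact_force"],"open",s["opening"])
    print("rot",R.from_matrix(M.T@W).as_rotvec(),"xyz",M.T@(np.array([x,y,z])-s["tool_pos"]))
E
python3 -c "
from h import *
go(.474,.0695,.25,.25)"
```

```text
t 0.1 at [0.25   0.5722 0.238 ] F [ 1.0545 -0.2225  0.115 ] open 0.998210430011708
rot [-0.0016 -0.     -0.1617] xyz [-0.4065 -0.3711 -0.0114]
```

Emit:
carry_out([
  {"rot": [0, 0, -0.16], "xyz": [-0.406, -0.371, -0.012], "grip": 0},
  {"rot": [0, 0, -0.16], "xyz": [-0.406, -0.371, -0.012], "grip": 0},
  {"rot": [0, 0, -0.16], "xyz": [-0.406, -0.371, -0.012], "grip": 0},
  {"rot": [0, 0, -0.16], "xyz": [-0.406, -0.371, -0.012], "grip": 0},
  {"rot": [0, 0, -0.16], "xyz": [-0.406, -0.371, -0.012], "grip": 0},
  {"rot": [0, 0, -0.16], "xyz": [-0.406, -0.371, -0.012], "grip": 0},
  {"rot": [0, 0, -0.16], "xyz": [-0.406, -0.371, -0.012], "grip": 0},
  {"rot": [0, 0, -0.16], "xyz": [-0.406, -0.371, -0.012], "grip": 0},
])

```text
clock: 0.77
tool_pos: [0.3859, 0.2662, 0.2459]
eef_rot: [0.125, 0.992, -0.0, -0.0]
contact_force: [-0.1, 0.4, -0.6]
opening: 0.996
finger_force: 0.0
```

```bash
python3 -c "
from h import *
go(.474,.0695,.25,.25)"
```

```text
t 0.7667 at [0.3859 0.2662 0.2459] F [-0.0635  0.4156 -0.5637] open 0.9963047312455472
rot [-0.0004 -0.0002 -0.0014] xyz [-0.1343 -0.1686 -0.0041]
```

Emit:
carry_out([
  {"rot": [0, 0, 0], "xyz": [-0.12, -0.155, -0.004], "grip": 0},
  {"rot": [0, 0, 0], "xyz": [-0.12, -0.155, -0.004], "grip": 0},
  {"rot": [0, 0, 0], "xyz": [-0.12, -0.155, -0.004], "grip": 0},
  {"rot": [0, 0, 0], "xyz": [-0.12, -0.155, -0.004], "grip": 0},
  {"rot": [0, 0, 0], "xyz": [-0.12, -0.155, -0.004], "grip": 0},
  {"rot": [0, 0, 0], "xyz": [-0.12, -0.155, -0.004], "grip": 0},
  {"rot": [0, 0, 0], "xyz": [-0.12, -0.155, -0.004], "grip": 0},
])

```text
clock: 1.35
tool_pos: [0.4636, 0.0863, 0.2497]
eef_rot: [0.128, 0.992, -0.0, -0.0]
contact_force: [-0.4, 0.7, 0.3]
opening: 0.999
finger_force: 0.0
```

Run:
```python
from h import *
go(.474,.0695,.25,.25)
s=r.get_state();im=r.snapshot("wrist");c=cam("wrist",s)
np.save("w1.npy",np.r_[s["tool_pos"],s["eef_rot"]])
cv2.imwrite("pics/w1.png",im[...,::-1])
print(project(c,[(.4745,.0695,.14),(.4745,.0695,.048),(.4745,.0695,0)]))
```

```text
t 1.35 at [0.4636 0.0863 0.2497] F [-0.35    0.7289  0.3201] open 0.9989328586454462
rot [-0.0005 -0.0003 -0.0066] xyz [-0.0144 -0.0136 -0.0003]
[[260.0404 222.8565]
 [263.7957 196.616 ]
 [265.1073 187.445 ]]
```

View pics/w1.png

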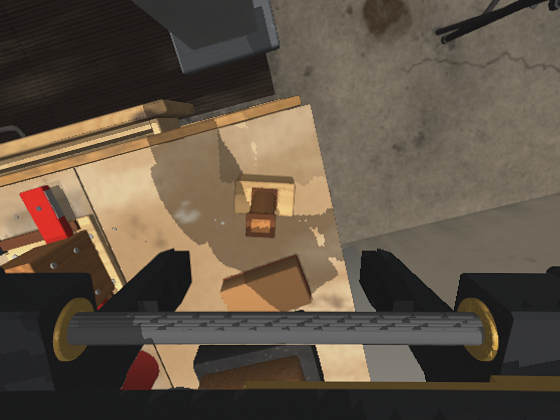

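Run:
```python
from h import *
im=cv2.imread("pics/w1.png")
w=np.load("w1.npy");c=cam("wrist",dict(tool_pos=w[:3],eef_rot=w[3:]))
cv2.imwrite("pics/w1c.png",cv2.resize(im[160:260,200:330],None,fx=6,fy=6,interpolation=cv2.INTER_CUBIC))
P=onplane(c,[(236,177),(295,181),(235,213),(293,216)],.048);print(P,P.mean(0),P[1]-P[0],P[3]-P[2])
P=onplane(c,[(246,215),(275,214),(247,236),(274,237)],.14);print(P,P.mean(0))
```

```text
[[0.4443 0.045  0.048 ]
 [0.4658 0.1088 0.048 ]
 [0.4851 0.0314 0.048 ]
 [0.5061 0.0966 0.048 ]] [0.4753 0.0705 0.048 ] [0.0215 0.0638 0.    ] [0.0209 0.0652 0.    ]
[[0.4644 0.0596 0.14  ]
 [0.4699 0.0842 0.14  ]
 [0.4835 0.055  0.14  ]
 [0.4905 0.0779 0.14  ]] [0.4771 0.0692 0.14  ]
```

View pics/w1c.png

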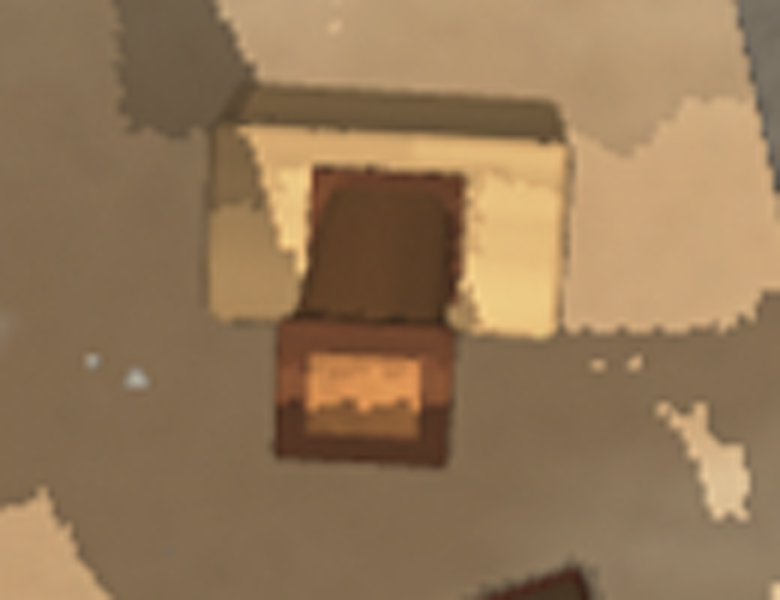

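```bash
python3 -c "
from h import *
go(.476,.0700,.087,.30)"
```

```text
t 1.4 at [0.463  0.0883 0.2498] F [-0.0502  0.1315 -0.6614] open 0.9992881164740691
rot [ 0.0003 -0.0008  0.0471] xyz [-0.0173 -0.0145  0.1627]
```

Emit:
carry_out([
  {"rot": [0, 0, 0.047], "xyz": [-0.0173, -0.0145, 0.03], "grip": 0},
  {"rot": [0, 0, 0.047], "xyz": [-0.0173, -0.0145, 0.06], "grip": 0},
  {"rot": [0, 0, 0.047], "xyz": [-0.0173, -0.0145, 0.1], "grip": 0},
  {"rot": [0, 0, 0.047], "xyz": [-0.0173, -0.0145, 0.14], "grip": 0},
  {"rot": [0, 0, 0.047], "xyz": [-0.0173, -0.0145, 0.163], "grip": 0},
  {"rot": [0, 0, 0.047], "xyz": [-0.0173, -0.0145, 0.163], "grip": 0},
  {"rot": [0, 0, 0.047], "xyz": [-0.0173, -0.0145, 0.163], "grip": 120},
  {"rot": [0, 0, 0.047], "xyz": [-0.0173, -0.0145, 0.163], "grip": 255},
], squeeze=50)

```text
clock: 2.07
tool_pos: [0.4768, 0.0714, 0.0881]
eef_rot: [0.148, 0.989, 0.001, 0.001]
contact_force: [0.4, 1.0, 0.1]
opening: 0.872
finger_force: 0.0
```

Emit:
carry_out([
  {"rot": [0, 0, 0], "xyz": [0, 0, 0], "grip": 255},
  {"rot": [0, 0, 0], "xyz": [0, 0, 0], "grip": 255},
  {"rot": [0, 0, 0], "xyz": [0, 0, 0], "grip": 255},
  {"rot": [0, 0, 0], "xyz": [0, 0, 0], "grip": 255},
  {"rot": [0, 0, 0], "xyz": [0, 0, 0], "grip": 255},
  {"rot": [0, 0, 0], "xyz": [0, 0, 0], "grip": 255},
])

```text
clock: 2.57
tool_pos: [0.4765, 0.0699, 0.0873]
eef_rot: [0.149, 0.989, 0.0, 0.0]
contact_force: [0.4, -0.0, 0.3]
opening: 0.416
finger_force: 0.0
```

Emit:
carry_out([
  {"rot": [0, 0, 0], "xyz": [0, 0, 0], "grip": 255},
  {"rot": [0, 0, 0], "xyz": [0, 0, 0], "grip": 255},
  {"rot": [0, 0, 0], "xyz": [0, 0, 0], "grip": 255},
  {"rot": [0, 0, 0], "xyz": [0, 0, 0], "grip": 255},
  {"rot": [0, 0, 0], "xyz": [0, 0, 0], "grip": 255},
  {"rot": [0, 0, 0], "xyz": [0, 0, 0], "grip": 255},
])

```text
clock: 3.07
tool_pos: [0.4763, 0.0698, 0.0869]
eef_rot: [0.149, 0.989, -0.0, -0.0]
contact_force: [0.4, -0.8, -0.6]
opening: 0.272
finger_force: 49.9
```

```bash
python3 -c "
from h import *
go(.424,-.09,.092,-.02);print(r.get_state()['finger_force'])"
```

```text
t 3.0667 at [0.4763 0.0698 0.0869] F [ 0.4014 -0.805  -0.5982] open 0.27154027671591613
rot [-0.0002 -0.0002 -0.319 ] xyz [ 0.0029 -0.1681 -0.005 ]
49.891428742557764
```

```bash
python3 -c "
from h import *
go(.422,-.13,.093,-.02)"
```

```text
t 3.0667 at [0.4763 0.0698 0.0869] F [ 0.4014 -0.805  -0.5982] open 0.27154027671591613
rot [-0.0002 -0.0002 -0.319 ] xyz [-0.007  -0.2069 -0.006 ]
```

Emit:
carry_out([
  {"rot": [0, 0, 0], "xyz": [0, 0, -0.006], "grip": 255},
  {"rot": [0, 0, -0.05], "xyz": [-0.001, -0.03, -0.006], "grip": 255},
  {"rot": [0, 0, -0.12], "xyz": [-0.002, -0.065, -0.006], "grip": 255},
  {"rot": [0, 0, -0.2], "xyz": [-0.004, -0.1, -0.006], "grip": 255},
  {"rot": [0, 0, -0.28], "xyz": [-0.006, -0.14, -0.006], "grip": 255},
  {"rot": [0, 0, -0.319], "xyz": [-0.007, -0.175, -0.006], "grip": 255},
  {"rot": [0, 0, -0.319], "xyz": [-0.007, -0.195, -0.006], "grip": 255},
  {"rot": [0, 0, -0.319], "xyz": [-0.007, -0.207, -0.006], "grip": 255},
])

```text
clock: 3.73
tool_pos: [0.4202, -0.1337, 0.093]
eef_rot: [-0.008, 1.0, -0.001, -0.001]
contact_force: [-1.2, -0.6, -4.5]
opening: 0.268
finger_force: 49.9
```

Run:
```python
from h import *
go(.422,-.13,.093,-.02)
s=r.get_state();im=r.snapshot("wrist")
np.save("w2.npy",np.r_[s["tool_pos"],s["eef_rot"]])
cv2.imwrite("pics/w2.png",im[...,::-1])
cv2.imwrite("pics/t2.png",r.snapshot("top")[...,::-1])
```

```text
t 3.7333 at [ 0.4202 -0.1337  0.093 ] F [-1.2228 -0.6236 -4.4513] open 0.2677462433463243
rot [-0.0021 -0.0021 -0.0048] xyz [-0.0018  0.0037  0.    ]
```

View pics/w2.png

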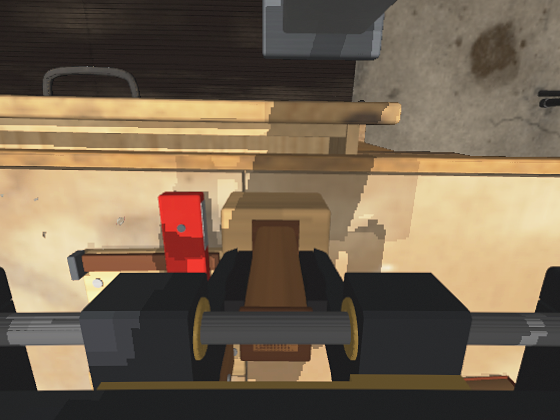

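Emit:
carry_out([
  {"rot": [0, 0, 0], "xyz": [0, -0.006, 0], "grip": 255},
  {"rot": [0, 0, 0], "xyz": [0, -0.01, 0], "grip": 255},
  {"rot": [0, 0, 0], "xyz": [0, -0.013, 0], "grip": 255},
  {"rot": [0, 0, 0], "xyz": [0, -0.016, 0], "grip": 255},
  {"rot": [0, 0, 0], "xyz": [0, -0.018, 0], "grip": 255},
  {"rot": [0, 0, 0], "xyz": [0, -0.02, 0], "grip": 255},
  {"rot": [0, 0, 0], "xyz": [0, -0.022, 0], "grip": 255},
  {"rot": [0, 0, 0], "xyz": [0, -0.024, 0], "grip": 255},
])

```text
clock: 4.5
tool_pos: [0.4226, -0.1515, 0.093]
eef_rot: [-0.012, 1.0, 0.002, 0.0]
contact_force: [-1.4, 7.6, -0.3]
opening: 0.27
finger_force: 49.9
```

```bash
cat >> h.py <<'E'
O=np.array([.509,-.198]);TH=.022
def mag(P):  # world xy -> magazine xy
    ex=np.array([TH,-1.]);ey=np.array([1.,TH]);d=np.asarray(P)[...,:2]-O
    return np.stack([d@ex,d@ey],-1)
def strip(save=None):
    s=r.get_state();out={}
    for n in("top","scene","wrist"):
        im=r.snapshot(n);c=cam(n,s)
        k,l,st,ce=cv2.connectedComponentsWithStats(redmask(im))
        for i in range(1,k):
            if st[i,4]<60: continue
            ys,xs=np.where(l==i);P=mag(onplane(c,np.c_[xs,ys],.03))
            m=P.mean(0)
            if abs(m[0])<.09 and 0.05<abs(m[1])<.13:
                # fit per-column midpoint along y (strip's axis)
                q=P[:,1];lo,hi=q.min(),q.max()
                print(n,"ear",'L' if m[1]>0 else 'R',"px",st[i,4],"mean",m*1e3,"y",lo*1e3,hi*1e3,"wid",st[i,2])
        if save and n==save[0]: cv2.imwrite(save[1],im[...,::-1])
E
python3 - <<'E'
from h import *
s=r.get_state();print(s["clock"],s["tool_pos"],s["contact_force"],mag(s["tool_pos"]))
strip()
E
```

```text
4.5 [ 0.4226 -0.1515  0.093 ] [-1.3516  7.5745 -0.3235] [-0.0484 -0.0854]
top ear L px 123 mean [-0.3989 82.9839] y 57.18691902497407 111.10067050773952 wid 12
top ear R px 84 mean [  6.1151 -89.9285] y -110.15734020804818 -74.19006491603253 wid 8
wrist ear R px 2865 mean [  3.302  -82.5902] y -111.7529745333009 -42.762139317231494 wid 43
```

Emit:
carry_out([
  {"rot": [0, 0, 0], "xyz": [0, -0.002, 0], "grip": 255},
  {"rot": [0, 0, 0], "xyz": [0, -0.004, 0], "grip": 255},
  {"rot": [0, 0, 0], "xyz": [0, -0.006, 0], "grip": 255},
  {"rot": [0, 0, 0], "xyz": [0, -0.008, 0], "grip": 255},
  {"rot": [0, 0, 0], "xyz": [0, -0.01, 0], "grip": 255},
  {"rot": [0, 0, 0], "xyz": [0, -0.01, 0], "grip": 255},
])

```text
clock: 5.15
tool_pos: [0.4225, -0.1599, 0.093]
eef_rot: [-0.012, 1.0, 0.003, 0.0]
contact_force: [-1.6, 7.9, 1.4]
opening: 0.269
finger_force: 49.9
```

Run:
```python
from h import *
s=r.get_state();print(s["clock"],s["tool_pos"],s["contact_force"],mag(s["tool_pos"]))
strip()
# baseline
w=np.load("w2.npy")
for n,f in(("wrist","w2"),("top","t2"),("top","top0")):
    im=cv2.imread(f"pics/{f}.png")[...,::-1].copy();c=cam(n,dict(tool_pos=w[:3],eef_rot=w[3:]))
    k,l,st,ce=cv2.connectedComponentsWithStats(redmask(im))
    for i in range(1,k):
        if st[i,4]<60: continue
        ys,xs=np.where(l==i);P=mag(onplane(c,np.c_[xs,ys],.03));m=P.mean(0)
        if abs(m[0])<.09 and 0.05<abs(m[1])<.13: print(f,m*1e3,st[i,4],P[:,1].min(),P[:,1].max())
```

```text
5.15 [ 0.4225 -0.1599  0.093 ] [-1.6427  7.9391  1.4286] [-0.04   -0.0857]
top ear L px 154 mean [-2.5409 83.1389] y 57.18691902497407 112.83739611543442 wid 14
top ear R px 87 mean [ 15.8802 -91.6452] y -110.62984518118783 -74.66818036204722 wid 8
wrist ear R px 2827 mean [ 12.0736 -82.5314] y -111.97098330962295 -43.003729459719885 wid 43
w2 [  0.9668 -82.1531] 3118 -0.11208642857233872 -0.05020138024190783
t2 [ 0.3084 81.5379] 101 0.05718691902497407 0.11097142163026272
top0 [-0.7121 84.1422] 218 0.05718691902497407 0.11097142163026272
top0 [ -0.6582 -77.1847] 188 -0.1096867641986701 -0.04367049080763387
```

Emit:
carry_out([
  {"rot": [0, 0, 0], "xyz": [0, 0.035, 0], "grip": 255},
  {"rot": [0, 0, 0], "xyz": [0, 0.05, 0], "grip": 255},
  {"rot": [0, 0, 0], "xyz": [-0.02, 0.05, 0], "grip": 255},
  {"rot": [0, 0, 0], "xyz": [-0.06, 0.05, 0], "grip": 255},
  {"rot": [0, 0, 0], "xyz": [-0.1, 0.05, 0], "grip": 255},
  {"rot": [0, 0, 0], "xyz": [-0.14, 0.05, 0], "grip": 255},
  {"rot": [0, 0, 0], "xyz": [-0.17, 0.045, 0], "grip": 255},
  {"rot": [0, 0, 0], "xyz": [-0.174, 0.03, 0], "grip": 255},
])

```text
clock: 5.97
tool_pos: [0.6038, -0.1262, 0.0938]
eef_rot: [-0.012, 1.0, 0.002, 0.005]
contact_force: [0.9, 0.8, -3.7]
opening: 0.271
finger_force: 49.9
```

Run:
```python
from h import *
s=r.get_state();print(s["clock"],s["tool_pos"],s["eef_rot"],s["contact_force"],mag(s["tool_pos"]))
strip(("wrist","pics/w3.png"))
s=r.get_state();print(s["clock"],s["tool_pos"],mag(s["tool_pos"]))
```

```text
5.9667 [ 0.6038 -0.1262  0.0938] [-0.0121  0.9999  0.0025  0.0051] [ 0.9096  0.8055 -3.7394] [-0.0697  0.0964]
wrist ear L px 2232 mean [-10.3991  98.666 ] y 70.10878420669941 122.75727960785954 wid 50
6.1167 [ 0.5949 -0.1323  0.0921] [-0.0638  0.0874]
```

View pics/w3.png

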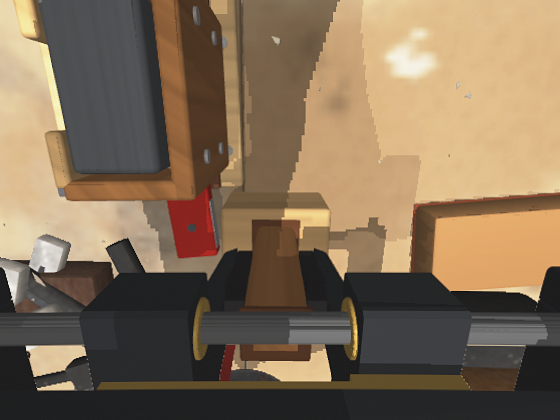

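Emit:
carry_out([
  {"rot": [0, 0, 0], "xyz": [0, -0.005, 0], "grip": 255},
  {"rot": [0, 0, 0], "xyz": [0, -0.009, 0], "grip": 255},
  {"rot": [0, 0, 0], "xyz": [0, -0.013, 0], "grip": 255},
  {"rot": [0, 0, 0], "xyz": [0, -0.017, 0], "grip": 255},
  {"rot": [0, 0, 0], "xyz": [0, -0.021, 0], "grip": 255},
  {"rot": [0, 0, 0], "xyz": [0, -0.025, 0], "grip": 255},
  {"rot": [0, 0, 0], "xyz": [0, -0.029, 0], "grip": 255},
  {"rot": [0, 0, 0], "xyz": [0, -0.031, 0], "grip": 255},
])

```text
clock: 6.78
tool_pos: [0.5974, -0.1589, 0.0931]
eef_rot: [-0.011, 1.0, 0.002, 0.001]
contact_force: [0.5, 7.5, -3.2]
opening: 0.268
finger_force: 49.9
```

Run:
```python
from h import *
s=r.get_state();print(s["clock"],s["tool_pos"],s["eef_rot"],s["contact_force"],mag(s["tool_pos"]))
strip()
s=r.get_state();print(s["clock"],s["tool_pos"],mag(s["tool_pos"]))
```

```text
6.7833 [ 0.5974 -0.1589  0.0931] [-0.0105  0.9999  0.0021  0.0007] [ 0.472   7.5385 -3.1573] [-0.0372  0.0892]
wrist ear L px 1933 mean [14.567  91.2091] y 70.72491854653514 113.72188369984977 wid 42
6.9333 [ 0.5974 -0.1591  0.0931] [-0.037   0.0892]
```

Run:
```python
s=open("h.py").read()
s=s.replace('''                print(n,"ear"''','''                v=np.vstack([[ [b,P[(q>=b)&(q<b+.004),0].mean()] for b in np.arange(lo+.008,hi-.008,.004)]])
                print("skew(R ahead +)",-np.polyfit(v[:,0],v[:,1],1)[0],end=" ")
                print(n,"ear"''').replace('''im=r.snapshot(n);c=cam(n,s)''','''s=r.get_state();im=r.snapshot(n);c=cam(n,s)''')
s+='''
def look(save=None):
    s=r.get_state();print(s["clock"],s["tool_pos"],s["eef_rot"],s["contact_force"],"TCPmag",mag(s["tool_pos"])*1e3);strip(save)
'''
open("h.py","w").write(s)
```

Emit:
carry_out([
  {"rot": [0, 0, 0], "xyz": [0, -0.003, 0], "grip": 255},
  {"rot": [0, 0, 0], "xyz": [0, -0.006, 0], "grip": 255},
  {"rot": [0, 0, 0], "xyz": [0, -0.008, 0], "grip": 255},
  {"rot": [0, 0, 0], "xyz": [0, -0.008, 0], "grip": 255},
])

```text
clock: 7.27
tool_pos: [0.5977, -0.1668, 0.0931]
eef_rot: [-0.011, 1.0, 0.002, 0.001]
contact_force: [0.1, 6.3, -3.5]
opening: 0.27
finger_force: 49.9
```

```bash
python3 -c "
from h import *
look()"
```

```text
7.2667 [ 0.5977 -0.1668  0.0931] [-0.0106  0.9999  0.0021  0.0009] [ 0.1109  6.3115 -3.5484] TCPmag [-29.2317  89.4183]
skew(R ahead +) -0.08432260006342032 wrist ear L px 2006 mean [23.2534 90.8694] y 70.95217826241033 113.1278085312608 wid 44
```

Emit:
carry_out([
  {"rot": [0, 0, 0], "xyz": [0, 0.04, 0], "grip": 255},
  {"rot": [0, 0, 0], "xyz": [0, 0.064, 0], "grip": 255},
  {"rot": [0, 0, 0], "xyz": [0.02, 0.064, 0], "grip": 255},
  {"rot": [0, 0, 0], "xyz": [0.06, 0.064, 0], "grip": 255},
  {"rot": [0, 0, 0], "xyz": [0.1, 0.064, 0], "grip": 255},
  {"rot": [0, 0, 0], "xyz": [0.14, 0.064, 0], "grip": 255},
  {"rot": [0, 0, 0], "xyz": [0.176, 0.055, 0], "grip": 255},
  {"rot": [0, 0, 0], "xyz": [0.176, 0.03, 0], "grip": 255},
])

```text
clock: 8.08
tool_pos: [0.4073, -0.1404, 0.0931]
eef_rot: [-0.013, 1.0, 0.0, -0.009]
contact_force: [-2.3, -1.1, -3.3]
opening: 0.265
finger_force: 49.9
```

Emit:
carry_out([
  {"rot": [0, 0, 0], "xyz": [0, 0, 0], "grip": 255},
  {"rot": [0, 0, 0], "xyz": [0, -0.006, 0], "grip": 255},
  {"rot": [0, 0, 0], "xyz": [0, -0.01, 0], "grip": 255},
  {"rot": [0, 0, 0], "xyz": [0, -0.014, 0], "grip": 255},
  {"rot": [0, 0, 0], "xyz": [0, -0.018, 0], "grip": 255},
  {"rot": [0, 0, 0], "xyz": [0, -0.022, 0], "grip": 255},
  {"rot": [0, 0, 0], "xyz": [0, -0.026, 0], "grip": 255},
  {"rot": [0, 0, 0], "xyz": [0, -0.029, 0], "grip": 255},
])

```text
clock: 8.75
tool_pos: [0.4212, -0.169, 0.0929]
eef_rot: [-0.012, 1.0, 0.002, 0.0]
contact_force: [-2.7, 7.8, 0.3]
opening: 0.266
finger_force: 49.9
```

```bash
python3 -c "
from h import *
look()"
```

```text
8.75 [ 0.4212 -0.169   0.0929] [-0.0122  0.9999  0.002   0.0001] [-2.6554  7.7834  0.3039] TCPmag [-30.9434 -87.1223]
skew(R ahead +) -0.03860615672330481 top ear L px 158 mean [12.1687 83.4775] y 57.06111911485046 112.96629611995273 wid 13
skew(R ahead +) -0.261053137973597 top ear R px 65 mean [ 25.3548 -91.1104] y -106.36925477598157 -75.62869780834174 wid 7
skew(R ahead +) -0.03464450203814217 wrist ear R px 2670 mean [ 21.5736 -82.3404] y -110.59514980529478 -44.47956699415244 wid 43
```

Run:
```python
from h import *
w=np.load("w2.npy")
for n,f in(("wrist","w2"),("top","t2"),("top","top0")):
    im=cv2.imread(f"pics/{f}.png")[...,::-1].copy();c=cam(n,dict(tool_pos=w[:3],eef_rot=w[3:]))
    k,l,st,ce=cv2.connectedComponentsWithStats(redmask(im))
    for i in range(1,k):
        if st[i,4]<60: continue
        ys,xs=np.where(l==i);P=mag(onplane(c,np.c_[xs,ys],.03));m=P.mean(0);q=P[:,1]
        if abs(m[0])<.09 and 0.05<abs(m[1])<.13:
            v=np.array([[b,P[(q>=b)&(q<b+.004),0].mean()] for b in np.arange(q.min()+.008,q.max()-.008,.004)])
            print(f,m*1e3,-np.polyfit(v[:,0],v[:,1],1)[0])
```

```text
w2 [  0.9687 -82.153 ] 0.006160661568174982
t2 [ 0.3084 81.5379] -0.09036441855338762
top0 [-0.7121 84.1422] 0.00365566777667476
top0 [ -0.6582 -77.1847] 0.06487608357702565
```

Run:
```python
from h import *
t=r.snapshot("top")[165:265,240:330];s=r.get_state();w=r.snapshot("wrist")[150:300,100:350]
a=cv2.resize(t,(405,450),interpolation=cv2.INTER_CUBIC);b=cv2.resize(w,(390,234))
o=np.zeros((450,795,3),np.uint8);o[:,:405]=a;o[:234,405:]=b
cv2.imwrite("pics/c4.png",o[...,::-1])
```

```text
(no output)
```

View pics/c4.png

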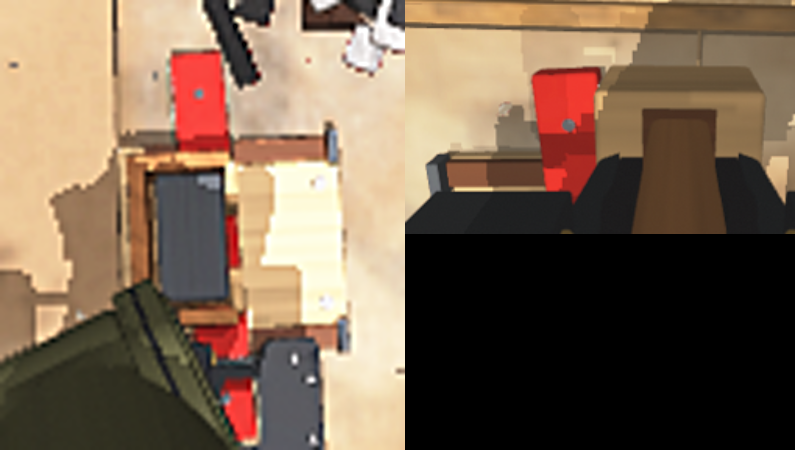

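```bash
python3 - <<'E'
s=open("h.py").read()
s=s.replace("P[(q>=b)&(q<b+.004),0].mean()","np.percentile(P[(q>=b)&(q<b+.004),0],97)").replace(''' for b in np.arange(lo+.008,hi-.008,.004)]])''',''' for b in np.arange(max(lo+.004,-.108),min(hi-.006,.106),.004) if abs(b)>.06 and ((q>=b)&(q<b+.004)).sum()>2]])''')
s=s.replace('''-np.polyfit(v[:,0],v[:,1],1)[0],end=" ")''','''-np.polyfit(v[:,0],v[:,1],1)[0],"ear x mm",1e3*np.polyval(np.polyfit(v[:,0],v[:,1],1),np.sign(m[1])*.088)-30,end=" ")''')
open("h.py","w").write(s)
E
python3 -c "
from h import *
look()"
```

```text
9.0 [ 0.4213 -0.1696  0.0928] [-0.0118  0.9999  0.0015  0.    ] [-1.624   5.6715 -1.9547] TCPmag [-30.3647 -87.0796]
skew(R ahead +) 0.053727860824539106 ear x mm -6.6586716558398145 top ear L px 172 mean [11.7107 84.0367] y 56.55822110389456 114.70609462998493 wid 13
skew(R ahead +) 0.10211010061922043 ear x mm 1.4414366166323802 top ear R px 70 mean [ 26.2808 -91.971 ] y -108.67732790766566 -75.62869780834174 wid 8
skew(R ahead +) 0.035832724667957845 ear x mm 3.7520979772384138 wrist ear R px 2669 mean [ 21.5882 -82.3248] y -110.59556343300302 -44.47953999093296 wid 43
```

Emit:
carry_out([
  {"rot": [0, 0, 0], "xyz": [0, -0.003, 0], "grip": 255},
  {"rot": [0, 0, 0], "xyz": [0, -0.006, 0], "grip": 255},
  {"rot": [0, 0, 0], "xyz": [0, -0.009, 0], "grip": 255},
  {"rot": [0, 0, 0], "xyz": [0, -0.011, 0], "grip": 255},
  {"rot": [0, 0, 0], "xyz": [0, -0.011, 0], "grip": 255},
])

```text
clock: 9.57
tool_pos: [0.422, -0.1804, 0.0929]
eef_rot: [-0.012, 1.0, 0.002, 0.0]
contact_force: [-1.3, 6.1, -2.8]
opening: 0.273
finger_force: 49.9
```

```bash
python3 -c "
from h import *
look()"
```

```text
9.5667 [ 0.422  -0.1804  0.0929] [-0.012   0.9999  0.0018  0.0005] [-1.33    6.141  -2.7846] TCPmag [-19.5125 -86.6475]
skew(R ahead +) 0.12872798217906234 ear x mm -11.422405221382263 top ear L px 169 mean [ 7.3276 84.573 ] y 57.06111911485046 115.09195118007608 wid 15
skew(R ahead +) 0.12373526983696458 ear x mm 16.538748173049456 wrist ear R px 2623 mean [ 33.4229 -81.1985] y -109.39912342482147 -43.140833174291146 wid 45
```

Emit:
carry_out([
  {"rot": [0, 0, 0], "xyz": [0, 0.04, 0], "grip": 255},
  {"rot": [0, 0, 0], "xyz": [0, 0.068, 0], "grip": 255},
  {"rot": [0, 0, 0], "xyz": [-0.02, 0.068, 0], "grip": 255},
  {"rot": [0, 0, 0], "xyz": [-0.06, 0.068, 0], "grip": 255},
  {"rot": [0, 0, 0], "xyz": [-0.1, 0.068, 0], "grip": 255},
  {"rot": [0, 0, 0], "xyz": [-0.14, 0.068, 0], "grip": 255},
  {"rot": [0, 0, 0], "xyz": [-0.165, 0.06, 0], "grip": 255},
  {"rot": [0, 0, 0], "xyz": [-0.174, 0.042, 0], "grip": 255},
])

```text
clock: 10.38
tool_pos: [0.6015, -0.1332, 0.094]
eef_rot: [-0.013, 1.0, 0.002, 0.005]
contact_force: [0.1, 0.6, -4.1]
opening: 0.27
finger_force: 49.9
```

Emit:
carry_out([
  {"rot": [0, 0, 0], "xyz": [0, 0, 0], "grip": 255},
  {"rot": [0, 0, 0], "xyz": [0, -0.008, 0], "grip": 255},
  {"rot": [0, 0, 0], "xyz": [0, -0.013, 0], "grip": 255},
  {"rot": [0, 0, 0], "xyz": [0, -0.018, 0], "grip": 255},
  {"rot": [0, 0, 0], "xyz": [0, -0.023, 0], "grip": 255},
  {"rot": [0, 0, 0], "xyz": [0, -0.028, 0], "grip": 255},
  {"rot": [0, 0, 0], "xyz": [0, -0.033, 0], "grip": 255},
  {"rot": [0, 0, 0], "xyz": [0, -0.037, 0], "grip": 255},
])

```text
clock: 11.05
tool_pos: [0.5954, -0.1741, 0.0931]
eef_rot: [-0.01, 1.0, 0.001, 0.0]
contact_force: [1.0, 5.4, -2.7]
opening: 0.264
finger_force: 49.9
```

```bash
python3 -c "
from h import *
look()"
```

```text
11.05 [ 0.5954 -0.1741  0.0931] [-0.0102  0.9999  0.0006  0.0005] [ 0.9696  5.4377 -2.7003] TCPmag [-22.0396  86.9547]
skew(R ahead +) 0.16525771294955385 ear x mm 12.118073041904985 wrist ear L px 1651 mean [30.3269 91.101 ] y 71.95607748018291 113.71926133580007 wid 38
```

Emit:
carry_out([
  {"rot": [0, 0, 0], "xyz": [0, -0.003, 0], "grip": 255},
  {"rot": [0, 0, 0], "xyz": [0, -0.006, 0], "grip": 255},
  {"rot": [0, 0, 0], "xyz": [0, -0.009, 0], "grip": 255},
  {"rot": [0, 0, 0], "xyz": [0, -0.01, 0], "grip": 255},
  {"rot": [0, 0, 0], "xyz": [0, -0.01, 0], "grip": 255},
])

```text
clock: 11.62
tool_pos: [0.5954, -0.1831, 0.0932]
eef_rot: [-0.01, 1.0, 0.001, 0.0]
contact_force: [0.6, 5.2, -3.0]
opening: 0.269
finger_force: 49.9
```

```bash
python3 -c "
from h import *
look()"
```

```text
11.6167 [ 0.5954 -0.1831  0.0932] [-0.0103  0.9999  0.0009  0.0002] [ 0.569   5.225  -2.9557] TCPmag [-12.9716  86.7486]
skew(R ahead +) 0.227111165251832 ear x mm 21.24996142702824 wrist ear L px 1526 mean [38.8257 88.9263] y 71.8536710756018 113.64193172918786 wid 40
```

Emit:
carry_out([
  {"rot": [0, 0, 0], "xyz": [0, 0.04, 0], "grip": 255},
  {"rot": [0, 0, 0], "xyz": [0, 0.075, 0], "grip": 255},
  {"rot": [0, 0, 0], "xyz": [0.02, 0.077, 0], "grip": 255},
  {"rot": [0, 0, 0], "xyz": [0.06, 0.077, 0], "grip": 255},
  {"rot": [0, 0, 0], "xyz": [0.1, 0.077, 0], "grip": 255},
  {"rot": [0, 0, 0], "xyz": [0.14, 0.077, 0], "grip": 255},
  {"rot": [0, 0, 0], "xyz": [0.165, 0.06, 0], "grip": 255},
  {"rot": [0, 0, 0], "xyz": [0.174, 0.04, 0], "grip": 255},
])

```text
clock: 12.43
tool_pos: [0.4139, -0.1487, 0.0934]
eef_rot: [-0.011, 1.0, -0.001, -0.004]
contact_force: [0.4, -0.3, -3.0]
opening: 0.272
finger_force: 49.9
```

Emit:
carry_out([
  {"rot": [0, 0, 0], "xyz": [0, -0.002, 0], "grip": 255},
  {"rot": [0, 0, 0], "xyz": [0, -0.005, 0], "grip": 255},
  {"rot": [0, 0, 0], "xyz": [0, -0.005, 0], "grip": 255},
])

```text
clock: 12.68
tool_pos: [0.4215, -0.1545, 0.0932]
eef_rot: [-0.009, 1.0, -0.001, 0.001]
contact_force: [-0.1, 0.3, -3.8]
opening: 0.269
finger_force: 49.9
```

```bash
python3 -c "
from h import *
look()"
```

```text
12.6833 [ 0.4215 -0.1545  0.0932] [-0.0093  1.     -0.0008  0.0008] [-0.1455  0.3416 -3.7696] TCPmag [-45.4176 -86.5281]
skew(R ahead +) 0.012680363772292688 ear x mm -14.938146311585083 top ear R px 63 mean [ 10.6576 -92.6274] y -108.32063857381863 -77.10580699368032 wid 7
skew(R ahead +) -0.11724295589649587 ear x mm 2.509039035526861 wrist ear R px 3192 mean [ 19.5767 -81.119 ] y -111.91567807481427 -48.57400684244227 wid 45
```

Emit:
carry_out([
  {"rot": [0, 0, 0], "xyz": [0, -0.006, 0], "grip": 255},
  {"rot": [0, 0, 0], "xyz": [0, -0.011, 0], "grip": 255},
  {"rot": [0, 0, 0], "xyz": [0, -0.015, 0], "grip": 255},
  {"rot": [0, 0, 0], "xyz": [0, -0.019, 0], "grip": 255},
  {"rot": [0, 0, 0], "xyz": [0, -0.023, 0], "grip": 255},
  {"rot": [0, 0, 0], "xyz": [0, -0.027, 0], "grip": 255},
  {"rot": [0, 0, 0], "xyz": [0, -0.031, 0], "grip": 255},
  {"rot": [0, 0, 0], "xyz": [0, -0.035, 0], "grip": 255},
])

```text
clock: 13.5
tool_pos: [0.4206, -0.1872, 0.0928]
eef_rot: [-0.011, 1.0, 0.001, -0.001]
contact_force: [-1.6, 6.6, -1.6]
opening: 0.269
finger_force: 49.9
```

```bash
python3 -c "
from h import *
look()"
```

```text
13.5 [ 0.4206 -0.1872  0.0928] [-0.0109  0.9999  0.0008 -0.0006] [-1.5559  6.6137 -1.5851] TCPmag [-12.7615 -88.1683]
skew(R ahead +) 0.044030963099920356 ear x mm 22.93154576998237 wrist ear R px 2610 mean [ 40.711  -82.8407] y -110.3731316293833 -44.88836537922226 wid 43
```

Emit:
carry_out([
  {"rot": [0, 0, 0], "xyz": [0, -0.003, 0], "grip": 255},
  {"rot": [0, 0, 0], "xyz": [0, -0.006, 0], "grip": 255},
  {"rot": [0, 0, 0], "xyz": [0, -0.009, 0], "grip": 255},
  {"rot": [0, 0, 0], "xyz": [0, -0.01, 0], "grip": 255},
  {"rot": [0, 0, 0], "xyz": [0, -0.01, 0], "grip": 255},
])

```text
clock: 14.07
tool_pos: [0.4214, -0.1981, 0.0928]
eef_rot: [-0.01, 1.0, 0.0, -0.0]
contact_force: [-0.8, 2.9, -4.3]
opening: 0.271
finger_force: 49.9
```

```bash
python3 -c "
from h import *
look()"
```

```text
14.0667 [ 0.4214 -0.1981  0.0928] [-0.0101  0.9999  0.0001 -0.0001] [-0.8083  2.9276 -4.2581] TCPmag [ -1.8229 -87.617 ]
skew(R ahead +) 0.11467801876753386 ear x mm 34.397484488403805 wrist ear R px 2566 mean [ 51.3468 -81.7324] y -109.08653919273873 -44.27406974097025 wid 45
```

Emit:
carry_out([
  {"rot": [0, 0, 0], "xyz": [0, 0.04, 0], "grip": 255},
  {"rot": [0, 0, 0], "xyz": [0, 0.08, 0], "grip": 255},
  {"rot": [0, 0, 0], "xyz": [-0.015, 0.087, 0], "grip": 255},
  {"rot": [0, 0, 0], "xyz": [-0.055, 0.087, 0], "grip": 255},
  {"rot": [0, 0, 0], "xyz": [-0.095, 0.087, 0], "grip": 255},
  {"rot": [0, 0, 0], "xyz": [-0.135, 0.087, 0], "grip": 255},
  {"rot": [0, 0, 0], "xyz": [-0.16, 0.075, 0], "grip": 255},
  {"rot": [0, 0, 0], "xyz": [-0.174, 0.055, 0], "grip": 255},
])

```text
clock: 14.88
tool_pos: [0.6, -0.1375, 0.094]
eef_rot: [-0.012, 1.0, 0.001, 0.004]
contact_force: [0.8, 0.8, -3.5]
opening: 0.268
finger_force: 49.9
```

Emit:
carry_out([
  {"rot": [0, 0, 0], "xyz": [0, -0.01, 0], "grip": 255},
  {"rot": [0, 0, 0], "xyz": [0, -0.018, 0], "grip": 255},
  {"rot": [0, 0, 0], "xyz": [0, -0.022, 0], "grip": 255},
  {"rot": [0, 0, 0], "xyz": [0, -0.026, 0], "grip": 255},
  {"rot": [0, 0, 0], "xyz": [0, -0.03, 0], "grip": 255},
  {"rot": [0, 0, 0], "xyz": [0, -0.034, 0], "grip": 255},
  {"rot": [0, 0, 0], "xyz": [0, -0.038, 0], "grip": 255},
  {"rot": [0, 0, 0], "xyz": [0, -0.042, 0], "grip": 255},
])

```text
clock: 15.55
tool_pos: [0.5956, -0.1792, 0.0931]
eef_rot: [-0.011, 1.0, 0.001, 0.0]
contact_force: [0.9, 3.4, -3.7]
opening: 0.27
finger_force: 49.9
```

```bash
python3 -c "
from h import *
look()"
```

```text
15.55 [ 0.5956 -0.1792  0.0931] [-0.0114  0.9999  0.0014  0.0005] [ 0.9358  3.4021 -3.7131] TCPmag [-16.8471  87.0322]
skew(R ahead +) 0.31898359527657827 ear x mm 19.678908638325844 wrist ear L px 1524 mean [37.3755 88.9649] y 72.13004045733433 115.57222434245399 wid 41
```

Emit:
carry_out([
  {"rot": [0, 0, 0], "xyz": [0, -0.003, 0], "grip": 255},
  {"rot": [0, 0, 0], "xyz": [0, -0.006, 0], "grip": 255},
  {"rot": [0, 0, 0], "xyz": [0, -0.009, 0], "grip": 255},
  {"rot": [0, 0, 0], "xyz": [0, -0.012, 0], "grip": 255},
  {"rot": [0, 0, 0], "xyz": [0, -0.015, 0], "grip": 255},
  {"rot": [0, 0, 0], "xyz": [0, -0.018, 0], "grip": 255},
  {"rot": [0, 0, 0], "xyz": [0, -0.018, 0], "grip": 255},
])

```text
clock: 16.28
tool_pos: [0.5957, -0.2003, 0.093]
eef_rot: [-0.01, 1.0, -0.0, 0.0]
contact_force: [1.9, 3.1, -2.5]
opening: 0.267
finger_force: 49.9
```

Run:
```python
from h import *
look()
t=r.snapshot("scene")[165:305,200:350];s=r.get_state()
cv2.imwrite("pics/s5.png",cv2.resize(t,None,fx=4,fy=4,interpolation=cv2.INTER_CUBIC)[...,::-1])
```

```text
16.2833 [ 0.5957 -0.2003  0.093 ] [-0.0097  1.     -0.0001  0.0003] [ 1.9187  3.095  -2.539 ] TCPmag [ 4.1581 86.6762]
```

View pics/s5.png

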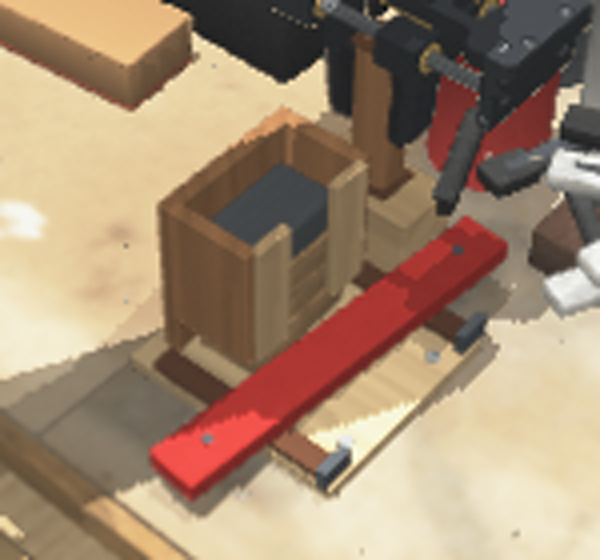

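Emit:
carry_out([
  {"rot": [0, 0, 0], "xyz": [0, 0.04, 0], "grip": 255},
  {"rot": [0, 0, 0], "xyz": [0, 0.08, 0], "grip": 255},
  {"rot": [0, 0, 0], "xyz": [0.01, 0.11, 0], "grip": 255},
  {"rot": [0, 0, 0], "xyz": [0.04, 0.135, 0], "grip": 255},
  {"rot": [0, 0, 0], "xyz": [0.07, 0.16, 0], "grip": 255},
  {"rot": [0, 0, 0], "xyz": [0.1, 0.19, 0], "grip": 255},
  {"rot": [0, 0, 0], "xyz": [0.12, 0.22, 0], "grip": 255},
  {"rot": [0, 0, 0], "xyz": [0.12, 0.24, 0], "grip": 255},
])

```text
clock: 17.15
tool_pos: [0.4644, 0.0386, 0.0931]
eef_rot: [-0.012, 1.0, -0.002, -0.004]
contact_force: [0.5, 0.3, -3.6]
opening: 0.27
finger_force: 49.9
```

Emit:
carry_out([
  {"rot": [0, 0, 0], "xyz": [0, 0, 0], "grip": 255},
  {"rot": [0, 0, 0], "xyz": [0, 0, 0], "grip": 255},
  {"rot": [0, 0, 0], "xyz": [0, 0, 0.002], "grip": 255},
  {"rot": [0, 0, 0], "xyz": [0, 0, 0.003], "grip": 255},
  {"rot": [0, 0, 0], "xyz": [0, 0, 0.004], "grip": 255},
  {"rot": [0, 0, 0], "xyz": [0, 0, 0.004], "grip": 255},
  {"rot": [0, 0, 0], "xyz": [0, 0, 0.004], "grip": 255},
])

```text
clock: 17.73
tool_pos: [0.4708, 0.0372, 0.0888]
eef_rot: [-0.009, 1.0, -0.0, -0.0]
contact_force: [-0.0, -0.7, -3.2]
opening: 0.267
finger_force: 49.9
```

```bash
python3 -c "
from h import *
go(.476,.04,.0871,-.02);look()"
```

```text
t 17.7333 at [0.4708 0.0372 0.0888] F [-0.0123 -0.6898 -3.2236] open 0.26687484607636397
rot [-0.0003 -0.0003 -0.0012] xyz [-0.0052  0.0027  0.0017]
17.7333 [0.4708 0.0372 0.0888] [-0.0094  1.     -0.0002 -0.0001] [-0.0123 -0.6898 -3.2236] TCPmag [-236.071   -33.0196]
```

Emit:
carry_out([
  {"rot": [0, 0, 0], "xyz": [0, 0, 0.0006], "grip": 255},
  {"rot": [0, 0, 0], "xyz": [0, 0, 0.0012], "grip": 255},
  {"rot": [0, 0, 0], "xyz": [0, 0, 0.0018], "grip": 255},
  {"rot": [0, 0, 0], "xyz": [0, 0, 0.0018], "grip": 255},
  {"rot": [0, 0, 0], "xyz": [0, 0, 0.0018], "grip": 255},
])

```text
clock: 18.3
tool_pos: [0.4707, 0.0381, 0.0871]
eef_rot: [-0.01, 1.0, 0.0, -0.0]
contact_force: [0.6, -0.9, -3.4]
opening: 0.269
finger_force: 49.9
```

Emit:
carry_out([
  {"rot": [0, 0, 0], "xyz": [0, 0, 0.0004], "grip": 255},
  {"rot": [0, 0, 0], "xyz": [0, 0, 0.0008], "grip": 255},
  {"rot": [0, 0, 0], "xyz": [0, 0, 0.0008], "grip": 255},
])

```text
clock: 18.55
tool_pos: [0.4708, 0.0381, 0.0869]
eef_rot: [-0.01, 1.0, -0.0, 0.0]
contact_force: [-0.4, -0.8, 3.6]
opening: 0.266
finger_force: 49.9
```

Contact with the bench. Release.

Emit:
carry_out([
  {"rot": [0, 0, 0], "xyz": [0, 0, 0], "grip": 150},
  {"rot": [0, 0, 0], "xyz": [0, 0, 0], "grip": 100},
  {"rot": [0, 0, 0], "xyz": [0, 0, 0], "grip": 50},
  {"rot": [0, 0, 0], "xyz": [0, 0, 0], "grip": 0},
  {"rot": [0, 0, 0], "xyz": [0, 0, 0], "grip": 0},
  {"rot": [0, 0, 0], "xyz": [0, 0, 0], "grip": 0},
  {"rot": [0, 0, 0], "xyz": [0, 0, 0], "grip": 0},
  {"rot": [0, 0, 0], "xyz": [0, 0, 0], "grip": 0},
])

```text
clock: 19.22
tool_pos: [0.4707, 0.0381, 0.0863]
eef_rot: [-0.01, 1.0, 0.0, -0.0]
contact_force: [-0.1, 0.3, -1.0]
opening: 0.849
finger_force: 0.0
```

Emit:
carry_out([
  {"rot": [0, 0, 0], "xyz": [0, 0, -0.015], "grip": 0},
  {"rot": [0, 0, 0], "xyz": [0, 0, -0.035], "grip": 0},
  {"rot": [0, 0, 0], "xyz": [0, 0, -0.06], "grip": 0},
  {"rot": [0, 0, 0], "xyz": [0, 0, -0.09], "grip": 0},
  {"rot": [0, 0, 0], "xyz": [0, 0, -0.12], "grip": 0},
  {"rot": [0, 0, 0], "xyz": [0, 0, -0.15], "grip": 0},
  {"rot": [0, 0, 0], "xyz": [0, 0.03, -0.16], "grip": 0},
  {"rot": [0, 0, 0], "xyz": [0, 0.06, -0.16], "grip": 0},
])

```text
clock: 19.88
tool_pos: [0.4713, 0.0971, 0.2491]
eef_rot: [-0.007, 1.0, 0.0, 0.003]
contact_force: [0.9, 1.3, 0.3]
opening: 1.002
finger_force: 0.0
```

Emit:
carry_out([
  {"rot": [0, 0, 0], "xyz": [0, 0.04, 0], "grip": 0},
  {"rot": [0, 0, 0], "xyz": [0, 0.08, 0], "grip": 0},
  {"rot": [0, 0, 0], "xyz": [0, 0.12, 0], "grip": 0},
  {"rot": [0, 0, 0], "xyz": [0, 0.16, 0], "grip": 0},
  {"rot": [0, 0, 0], "xyz": [0, 0.2, 0], "grip": 0},
  {"rot": [0, 0, 0], "xyz": [0, 0.2, 0], "grip": 0},
  {"rot": [0, 0, 0], "xyz": [0, 0.2, 0], "grip": 0},
])

```text
clock: 20.47
tool_pos: [0.4642, 0.301, 0.2463]
eef_rot: [-0.013, 1.0, 0.001, -0.0]
contact_force: [1.0, -0.3, 0.3]
opening: 1.003
finger_force: 0.0
```

Run:
```python
from h import *
look()
t=r.snapshot("scene");p=r.snapshot("top")[165:280,150:330]
o=np.zeros((420,800,3),np.uint8);o[:,:400]=cv2.resize(t[120:330,120:320],(400,420));o[:256,400:]=cv2.resize(p,(400,256))
cv2.imwrite("pics/f.png",o[...,::-1])
```

```text
20.4667 [0.4642 0.301  0.2463] [-0.0127  0.9999  0.0008 -0.0003] [ 0.9626 -0.2641  0.3112] TCPmag [-499.9694  -33.8037]
```

View pics/f.png

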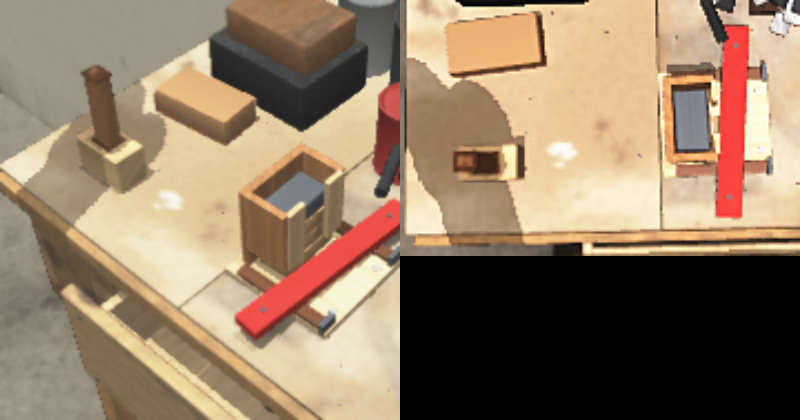

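The mallet stands upright at about (480,160) in the right half. The strip is well clear at about (732,120), the blocks have dropped flat, and the cork block is where it was. I'm handing the job in.

```bash
python3 -c "
from plant import r
print(r.finish_job())"
```

```text
the job is handed in; nothing more can be done
None
```

The job is handed in at about 20.5 s of the 67 s allowed: in the last pictures the strip is clear of the stack, the blocks have dropped and look flat, the mallet stands upright on its head (about 30 mm from where it began), and the cork block looks unmoved; the jar and pine offcut were outside those pictures, and no verdict was returned.

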